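Unclamp the drilled block and tray it

ROBOT

A 6-joint arm with a two-finger parallel gripper is mounted at the origin on the work surface. World frame = base frame: x ahead of the robot, y to its left, z up, the work surface at z = 0. Lengths are in m, angles in rad, forces in N, time in s.
With the tool pointing down it reaches from about 0.3 to 0.875 m from the base axis. Payload 6.4 kg.
Tool frame: the origin (TCP) lies on the centre line of the jaws, within the pads' length; the fingertips stand 25 mm ahead of it and the grasp point (between the pads) lies 6 mm ahead of it (ctrl.tips_ahead is the z of the fingertips in the tool frame, in m); z points along the fingers, x is the direction in which the jaws open and shut, and the axes are right-handed (so a half turn about z gives the same grasp; the last joint's range is limited). The gripper opens to 85 mm and grips with 20 to 120 N. Pads are 22 mm wide; open, the fingers measure 114 mm over their backs; the gripper's body (76 mm by 85 mm) begins 54 mm behind the grasp point. The pads swing forward as they close: fully open they stand 13 mm farther back than shut.
Start: joints at [1.082, 0.181, 1.607, -0, 1.354, -0.206], TCP at [0.16, 0.552, 0.223] pointing down, gripper open.
Joint ranges: [-2.99, 2.99], [-0.89, 2.07], [0.3, 2.58], [-1.14, 4.28], [0, 2.63], [-3.12, 3.12]. Speed limits (rad/s): [2.57, 2.57, 3.01, 3.14, 3.14, 3.14].

INTERFACE

Orientations are given as a unit quaternion [w, x, y, z].
In Python, from bench import ctrl gives the robot as it stands.
- The arm moves only by the shell command python3 -m pendant 'ROWS'. ROWS is JSON, a list that holds one entry, the list of rows, each a list of 7 numbers: the shift along the tool's x, y, z in m, then the turn, a rotation vector about the tool's x, y, z in rad, then the closure, from -1 (fully open) to 1 (shut). A call has 1 to 10 rows; each row shifts and turns the commanded pose from where the row before left it, along the tool's axes as they then stand; what a row does not reach is not made up. A row lasts 1/10 s, in which the tool goes at most 50 mm and 8.59 degrees, less where a joint would pass 70% of its speed; a pose out of reach is approached as far as the arm can. A call with a gripper value outside its range is refused whole. The fingers move at their own pace and stop on an object; the grip force is fixed at half the most. Time passes only in rows, so rows that do not move let the fingers close. It gives the time, the measured TCP pose, the force and the opening at its end, in the units of the state.
- ctrl.get_obs(): the state, without advancing time (a new reading comes with each control period).
- ctrl.camera(name): name is "scene" or "side" or "wrist"; returns (picture, depth): 384x512x3 uint8, red, green, blue; 384x512 float32, m along the optical axis (not along the pixel's ray), 0 where there is no reading.
- ctrl.calibration(name): a dict with "fov_y" (degrees; the focal length in pixels is half the picture's height over the tangent of half this angle, whatever the lens; pixels are square), "cx", "cy" (the principal point, pixels), "D" ([k1, k2, p1, p2, k3] as OpenCV has them; the pictures are not rectified), "camera_from_world" (4x4, takes a point from world to camera coordinates). Camera axes: x right, y down, z forward; pixel columns grow to the right and rows downward; lengths in m; the calibration is good to about 2 mm. A picture is of the moment at which its call begins: read the wrist's pose just before it. calibration takes no time and is no camera call; for the wrist camera it gives the pose at the moment of the call.
- ctrl.hand_in(): hands the job in, once; it reports no verdict.
The state is a dict: "time_s": time; "q": joint angles; "dq": joint speeds; "joint_efforts": joint torques, N m; "eef_pos": TCP position; "eef_rot": TCP orientation; "wrist_force": force on the tool from outside, world axes, zero at the start; "torque": the same for the moment, N m; "opening": opening from 0.0 (shut) to 1.0 (fully open).
Only numpy, scipy, OpenCV 4.12 (cv2) and the standard library are available. Lean on these libraries where they do the work, as an engineer would, in place of code of your own. Each camera call takes 0.05 s, during which the arm holds its last target.

TASK

The rectangular aluminium block has been drilled and is still held in its jig. Lift the sprung clamp arm that holds it until it swings over and stays open by itself, then take the block out and set it down, without dropping it, flat on its base in the grey tray, leaving the clamp open.

Things in the scene. Friction and masses are not known exactly. Their poses are not given: they have to be found in the camera images.
- clamp (a joint): Angle (rad) of the clamp arm that holds the rectangular block: about 0 closed (arm level, foot pressing the block), grows as its free end is lifted, 1.75 fully open (stop, just past upright). Its spring shuts it below about 1.05 and throws it open above: let go past 1.15 it swings to 1.75 and stays; let go earlier it snaps shut. Lifting at the grip takes 3 to 4 N at first, then less.
- clamp_grip (a point): Centre of the black round grip on that arm's free end: cylinder 26 mm across, 20 mm wide; pinch its two flat faces. Closed: 62 mm above the table, free beneath and beside. y: hinge and cylinder axis; x: along the arm to the hinge, 175 mm away; z up when closed. It moves on an arc of that radius, up and towards the hinge. Arm: 14 mm steel bar; the grip is its very end.
- block: Aluminium block, 60 (x) by 34 (y) by 36 mm high, two dark drilled holes on top, about 0.2 kg. Origin: centre of underside; z up, x along the clamp arm. Stands on the jig's 12 mm base plate between 10 mm high end stops; its long sides (34 mm apart) are free. The opened arm stands 105 mm off on its +x side, 250 mm tall. A like jig holds a round puck, 52 mm across: not wanted.
- tray: Grey open tray fixed on the table, outside 200 (x) by 150 (y) by 30 mm high, walls 4 mm thick, floor about 4 mm. Origin: centre of its underside, z up. The other jig's clamp, shut, stands up to 90 mm high.
Not all that is in view belongs to the job. Leave any red or turquoise look-alike of the block alone.

How it is judged:
By the outcome, as a careful person would: the job done as asked, in the order asked, and still so for the second after the job is handed in, with the robot touching nothing.
It also fails if it takes over 51 s, if anything falls off the work surface, if the arm or the gripper's body presses on something with over 40 N, if the wrist force passes 120 N, or if a joint passes its speed limit or range.

## Working session

There is one attempt and no reset: what is moved stays moved. The work goes in short steps, Python scripts to look and compute and a shell command to move; the robot and the scene stay as the last step left them, time stands still between calls to the robot, and variables do not carry over. Pictures are saved under pics/ and viewed, and the job is handed in when it is done.

```bash
mkdir -p pics; ls; python3 - <<'E'
from bench import ctrl
import cv2,numpy as np
o=ctrl.get_obs(); print(o)
for n in("scene","side"):
    im,d=ctrl.camera(n); cv2.imwrite(f"pics/{n}0.png",im[:,:,::-1]); np.save(f"pics/{n}0.npy",d)
    c=ctrl.calibration(n); print(n,c)
E
```

```text
pics
{'time_s': 0.0, 'q': array([ 1.08171073e+00,  1.81583916e-01,  1.60799339e+00, -4.12377573e-05,
        1.35376922e+00, -2.06299523e-01]), 'dq': array([ 0.00042334, -0.00137811,  0.00062296,  0.00110987, -0.00078649,
       -0.00039371]), 'joint_efforts': array([-2.27805674e-05, -4.44883811e+01, -3.51330221e+01, -2.78065872e-04,
        9.31193208e-03,  1.36775949e-05]), 'eef_pos': array([0.1601725 , 0.55166187, 0.22216711]), 'eef_rot': array([ 3.89934038e-04,  7.99694504e-01,  6.00406472e-01, -7.85731989e-04]), 'wrist_force': array([ 0.16066366,  0.79627082, -0.22973532]), 'torque': array([-0.01360418, -0.03056843,  0.01319582]), 'opening': 1.0022572338368712}
scene {'fov_y': 44.50277391834666, 'cx': 260.3936210246218, 'cy': 188.71139347327502, 'D': array([-0.01320787,  0.        ,  0.        ,  0.        ,  0.        ]), 'camera_from_world': array([[ 0.26813004,  0.96331604, -0.01133509, -0.17847634],
       [ 0.54859544, -0.1623472 , -0.82017463, -0.19996969],
       [-0.7919276 ,  0.21369508, -0.57200095,  1.62620319],
       [ 0.        ,  0.        ,  0.        ,  1.        ]])}
side {'fov_y': 46.89614219521194, 'cx': 257.5427518974637, 'cy': 191.72173102245281, 'D': array([-0.0999519,  0.       ,  0.       ,  0.       ,  0.       ]), 'camera_from_world': array([[ 0.78577017, -0.61843535,  0.01014696, -0.38315675],
       [-0.44363786, -0.57495597, -0.68746715,  0.31312374],
       [ 0.43098804,  0.5356896 , -0.72614458,  0.94259682],
       [ 0.        ,  0.        ,  0.        ,  1.        ]])}
```

View pics/scene0.png

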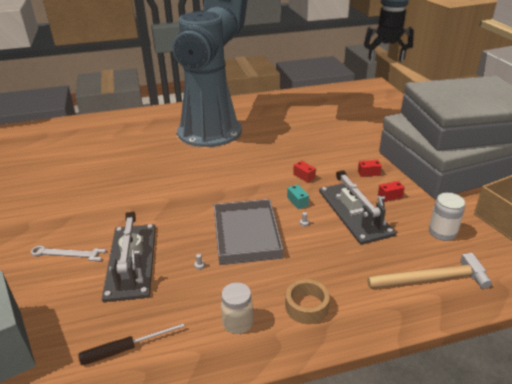

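View pics/side0.png

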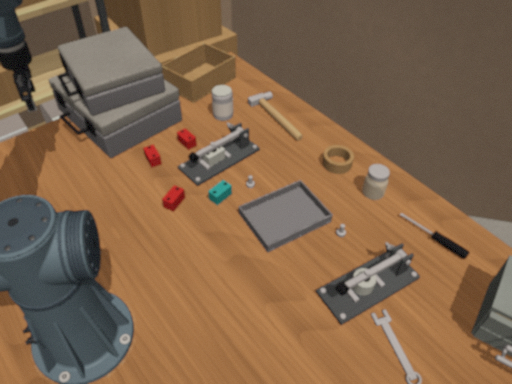

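The two jigs are at scene (357,208) and (130,258), which in the side view are (220,152) and (368,282). The tray is at scene (248,231). The three red pieces and the turquoise one are look-alikes. I'll enlarge both jigs to confirm which one holds the block.

```bash
cat > h.py <<'E'
import numpy as np,cv2
from bench import ctrl
def K(c):
    f=192/np.tan(np.radians(c['fov_y'])/2); return np.array([[f,0,c['cx']],[0,f,c['cy']],[0,0,1]])
def ray(n,uv,c=None):
    c=c or ctrl.calibration(n); p=cv2.undistortPoints(np.array([[uv]],float),K(c),c['D'])[0,0]
    T=c['camera_from_world']; R=T[:3,:3]; o=-R.T@T[:3,3]; return o,R.T@np.array([p[0],p[1],1]),
def plane(n,uv,z,c=None):
    o,d=ray(n,uv,c); return o+d*(z-o[2])/d[2]
def tri(a,b):
    (o1,d1),(o2,d2)=a,b; d1=d1/np.linalg.norm(d1);d2=d2/np.linalg.norm(d2)
    s=np.linalg.lstsq(np.c_[d1,-d2],o2-o1,rcond=None)[0]; p,q=o1+s[0]*d1,o2+s[1]*d2
    return (p+q)/2,np.linalg.norm(p-q)
def dep(n,uv,d,c=None):
    o,r=ray(n,uv,c); return o+r*d[int(round(uv[1])),int(round(uv[0]))]
def proj(n,P,c=None):
    c=c or ctrl.calibration(n);T=c['camera_from_world']
    return cv2.projectPoints(np.array(P,float).reshape(-1,3),cv2.Rodrigues(T[:3,:3])[0],T[:3,3],K(c),c['D'])[0][:,0]
E
python3 - <<'E'
import cv2,numpy as np
a=cv2.imread('pics/scene0.png');b=cv2.imread('pics/side0.png')
f=lambda i,x,y,w,h,s:cv2.resize(i[y:y+h,x:x+w],None,fx=s,fy=s,interpolation=cv2.INTER_CUBIC)
t=np.hstack([f(a,310,160,100,90,4),f(b,170,115,100,90,4)])
u=np.hstack([f(a,90,205,100,57,4)*0+f(a,80,205,100,100,4)[:228],f(b,310,240,100,57,4)])
cv2.imwrite('pics/crops.png',np.vstack([t,u]))
E
```

```text
(no output)
```

View pics/crops.png

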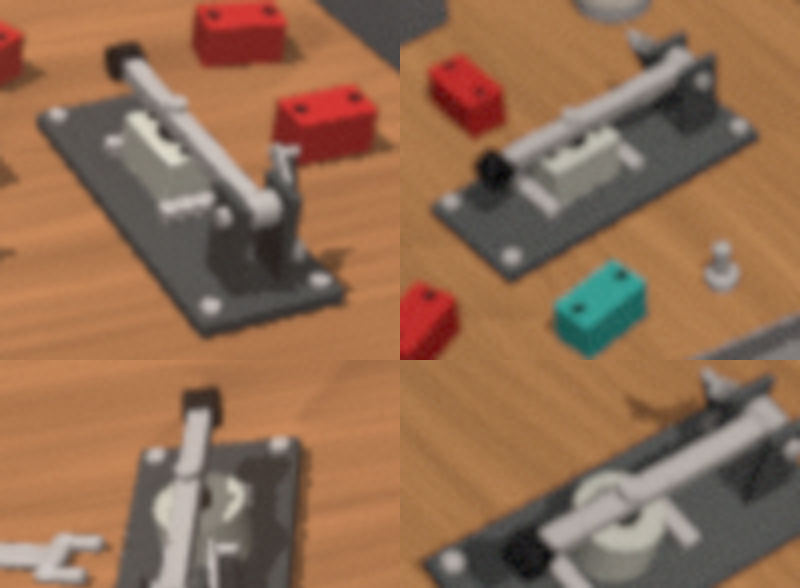

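The crops settle it. The jig at scene (357,208) / side (220,152) holds the pale rectangular block. The other jig holds the round puck. Next I'll measure the grip, the hinge, the block, the tray and the nearby look-alikes.

```bash
python3 - <<'E'
from h import *
np.set_printoptions(precision=4,suppress=True)
s=lambda x,y:(310+x/4,160+y/4); t=lambda x,y:(170+(x-400)/4,115+y/4)
def T(nm,a,b):
    p,e=tri(ray('scene',a),ray('side',b)); print(nm,p,'gap',e); return p
g=T('grip',s(124,62),t(494,170)); h=T('armend',s(264,205),t(680,48))
d=(h-g)[:2]; print('yaw',np.degrees(np.arctan2(d[1],d[0])),np.linalg.norm(d))
# plate corners z=.012
for nm,uv in dict(c1=s(37,122),c2=s(205,333),c3=s(345,295)).items(): print(nm,plane('scene',uv,.012))
for nm,uv in dict(c1=t(433,210),c4=t(513,280),c3=t(756,135)).items(): print('side',nm,plane('side',uv,.012))
# black mask grip
for n,(u,v) in dict(scene=(341,175),side=(193,157)).items():
    im=cv2.imread(f'pics/{n}0.png'); dd=np.load(f'pics/{n}0.npy'); print(n,dep(n,(u,v),dd))
# block top z=.048
for nm,uv in dict(a=t(617,128),b=t(555,165),).items(): print('blk',nm,plane('side',uv,.048))
for nm,uv in dict(a=s(128,112),b=s(195,162)).items(): print('blk s',nm,plane('scene',uv,.048))
# tray rim z=.03
im=cv2.imread('pics/scene0.png')
for uv in [(215,205),(271,201),(284,256),(217,262)]: print('tray s',uv,plane('scene',uv,.03 if uv[1]<240 else .03))
for uv in [(240,209),(297,184),(331,216),(273,246)]: print('tray side',uv,plane('side',uv,.03))
for nm,uv in dict(redR=(391,191),redT=(370,168),redL=(305,171),tq=(298,196)).items(): print(nm,plane('scene',uv,.02))
E
python3 - <<'E'
import cv2
b=cv2.imread('pics/side0.png');a=cv2.imread('pics/scene0.png')
import numpy as np
f=lambda i,x,y,w,h,s:cv2.resize(i[y:y+h,x:x+w],None,fx=s,fy=s,interpolation=cv2.INTER_CUBIC)
cv2.imwrite('pics/tray.png',np.hstack([f(a,200,190,100,80,4),f(b,235,175,100,80,4)]))
E
```

```text
grip [0.4741 0.28   0.0596] gap 0.004727697742759608
armend [0.6528 0.2953 0.0693] gap 0.002899209682355295
yaw 4.8972269521574425 0.17939290155157994
c1 [0.4589 0.2276 0.012 ]
c2 [0.6925 0.2434 0.012 ]
c3 [0.6847 0.3408 0.012 ]
side c1 [0.4395 0.3145 0.012 ]
side c4 [0.4469 0.2183 0.012 ]
side c3 [0.6784 0.2354 0.012 ]
scene [0.4884 0.2742 0.0734]
side [0.4685 0.2696 0.0693]
blk a [0.5761 0.2718 0.048 ]
blk b [0.5173 0.2658 0.048 ]
blk s a [0.5124 0.269  0.048 ]
blk s b [0.5765 0.2874 0.048 ]
tray s (215, 205) [ 0.4669 -0.0674  0.03  ]
tray s (271, 201) [0.4914 0.0779 0.03  ]
tray s (284, 256) [0.7011 0.046  0.03  ]
tray s (217, 262) [ 0.6777 -0.1039  0.03  ]
tray side (240, 209) [0.4773 0.0617 0.03  ]
tray side (297, 184) [0.657 0.039 0.03 ]
tray side (331, 216) [ 0.6496 -0.1022  0.03  ]
tray side (273, 246) [ 0.4693 -0.0837  0.03  ]
redR [0.5273 0.4103 0.02  ]
redT [0.404  0.4084 0.02  ]
redL [0.3649 0.2194 0.02  ]
tq [0.4773 0.1584 0.02  ]
```

View pics/tray.png

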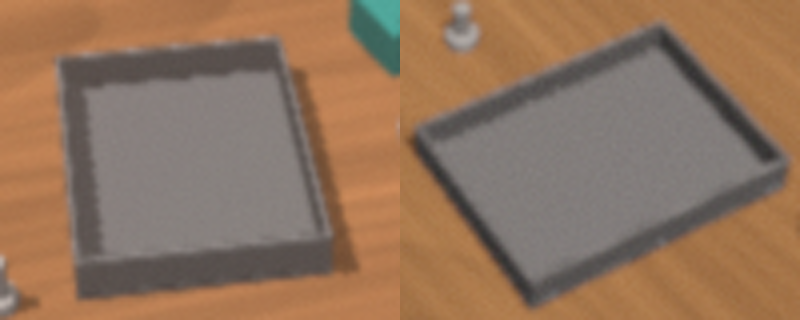

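```bash
python3 -m pendant '[[[0,0,-0.04,0,0,-0.119,-1],[0,0,-0.03,0,0,-0.119,-1],[0,0,-0.02,0,0,-0.119,-1],[-0.036,0.037,0,0,0,0,-1],[-0.036,0.037,0,0,0,0,-1],[-0.036,0.037,0,0,0,0,-1],[-0.036,0.037,0,0,0,0,-1],[-0.036,0.037,0,0,0,0,-1],[-0.036,0.037,0,0,0,0,-1],[-0.036,0.037,0,0,0,0,-1]]]'
```

```text
time_s: 1.1
eef_pos: [0.4297, 0.3257, 0.3128]
eef_rot: [-0.0, 0.68, 0.733, -0.0]
wrist_force: [0.3, 0.8, 0.0]
opening: 0.997
```

```bash
python3 -m pendant '[[[-0.015,0.015,0,0,0,0,-1],[0,0,0,0,0,0,-1],[0,0,0,0,0,0,-1]]]'; python3 - <<'E'
from h import *
import pickle
c=ctrl.calibration('wrist'); im,d=ctrl.camera('wrist'); cv2.imwrite('pics/w1.png',im[:,:,::-1]); np.save('pics/w1.npy',d); pickle.dump(c,open('pics/w1.pkl','wb')); T=c['camera_from_world'];print(-T[:3,:3].T@T[:3,3],c['fov_y'],c['D']); print(ctrl.get_obs())
E
```

```text
time_s: 1.4
eef_pos: [0.4445, 0.3134, 0.3125]
eef_rot: [-0.0, 0.681, 0.732, -0.0]
wrist_force: [0.1, 0.1, -0.2]
opening: 1.005
[0.36173256 0.30766592 0.46337285] 68.79003740631222 [-0.00483451  0.          0.          0.          0.        ]
{'time_s': 1.45, 'q': array([ 3.96719681e-01,  4.93294087e-02,  1.57172577e+00,  4.66106130e-04,
        1.52147839e+00, -1.24847914e+00]), 'dq': array([ 0.02118866, -0.00737222,  0.00054218, -0.00479622, -0.00034846,
       -0.0022986 ]), 'joint_efforts': array([-1.01880312e+00, -3.92126870e+01, -3.71283138e+01, -6.79954654e-02,
       -2.61168682e-02, -7.85180280e-03]), 'eef_pos': array([0.44404882, 0.31391084, 0.3127278 ]), 'eef_rot': array([-4.06327976e-04,  6.80326763e-01,  7.32908739e-01, -3.32271573e-04]), 'wrist_force': array([ 0.46737783, -0.13391928,  0.14774034]), 'torque': array([-0.01802374, -0.02177924,  0.00297372]), 'opening': 0.9994279100692806}
```

View pics/w1.png

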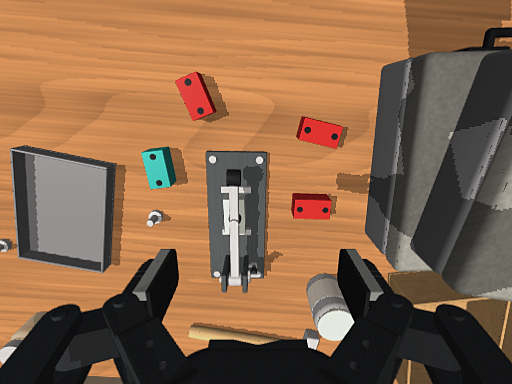

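The wrist view shows the jig at (238,215), with the black grip at (233,177) and the hinge near (236,275). The tray is at (65,210), and the red pieces are clear of the arm. Now I'll measure from this view.

```bash
python3 - <<'E'
from h import *
import pickle
np.set_printoptions(precision=4,suppress=True)
c=pickle.load(open('pics/w1.pkl','rb')); im=cv2.imread('pics/w1.png'); d=np.load('pics/w1.npy')
cv2.imwrite('pics/w1c.png',cv2.resize(im[145:300,185:290],None,fx=5,fy=5,interpolation=cv2.INTER_NEAREST)[:775][:600])
P=lambda uv,z:plane('w',uv,z,c)
# black mask
m=((im.max(2)<50)&(np.add.outer(abs(np.arange(384)-177),abs(np.arange(512)-233))<25)).astype(np.uint8)
ys,xs=np.nonzero(m);print('grip px',xs.min(),xs.max(),ys.min(),ys.max(),len(xs))
pc=((xs.min()+xs.max())/2,(ys.min()+ys.max())/2)
print('grip',P(pc,.070),dep('w',pc,d,c))
for uv in [(206,152),(269,151),(209,280)]: print('plate',P(uv,.012),dep('w',(uv[0]+2,uv[1]+2),d,c))
for uv in [(233,160),(233,172),(233,190),(233,220),(233,240),(235,260),(236,272)]: print(uv,dep('w',uv,d,c))
for uv in [(11,148),(117,161),(106,271),(19,261)]: print('tray',P(uv,.03))
for uv in [(65,200),(65,230),(50,200)]: print('floor',dep('w',uv,d,c))
E
```

```text
grip px 226 240 169 186 234
grip [0.4706 0.2797 0.07  ] [0.4692 0.28   0.075 ]
plate [0.4472 0.2301 0.012 ] [0.45   0.2336 0.013 ]
plate [0.4382 0.3316 0.012 ] [0.4432 0.3357 0.0009]
plate [0.6905 0.2391 0.012 ] [0.7036 0.2412 0.    ]
(233, 160) [0.4569 0.2743 0.013 ]
(233, 172) [0.4629 0.2792 0.0682]
(233, 190) [0.4898 0.2805 0.0694]
(233, 220) [0.5369 0.2828 0.0717]
(233, 240) [0.5722 0.2841 0.0691]
(235, 260) [0.6071 0.289  0.0705]
(236, 272) [0.631  0.2915 0.0681]
tray [ 0.4591 -0.0687  0.03  ]
tray [0.468 0.094 0.03 ]
tray [0.672  0.0566 0.03  ]
tray [ 0.6626 -0.0964  0.03  ]
floor [ 0.5508 -0.0162  0.0032]
floor [ 0.6094 -0.0247  0.0031]
floor [ 0.5518 -0.0407  0.0055]
```

View pics/w1c.png

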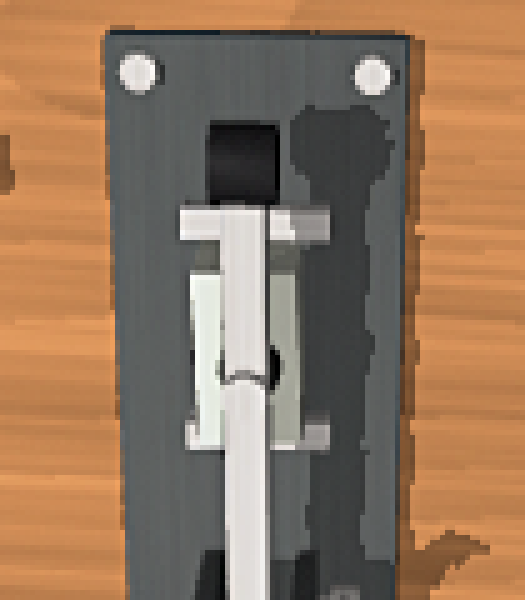

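```bash
python3 -m pendant '[[[-0.012,0.008,0.03,0,0,0,-1],[-0.012,0.008,0.045,0,0,0,-1],[-0.012,0.008,0.045,0,0,0,-1],[0,0,0.045,0,0,0,-1],[0,0,0.04,0,0,0,-1],[0,0,0.025,0,0,0,-1],[0,0,0.015,0,0,0,-1],[0,0,0,0,0,0,-1],[0,0,0,0,0,0,-1]]]'; python3 - <<'E'
from h import *
import pickle
c=ctrl.calibration('wrist'); im,d=ctrl.camera('wrist'); cv2.imwrite('pics/w2.png',im[:,:,::-1]); np.save('pics/w2.npy',d); pickle.dump(c,open('pics/w2.pkl','wb'));print(ctrl.get_obs()['eef_pos'])
c=ctrl.calibration('wrist')
E
```

```text
time_s: 2.35
eef_pos: [0.4718, 0.2803, 0.0692]
eef_rot: [0.0, 0.68, 0.733, 0.001]
wrist_force: [0.2, 0.4, 0.2]
opening: 0.997
[0.47242277 0.28034837 0.06985688]
```

View pics/w2.png

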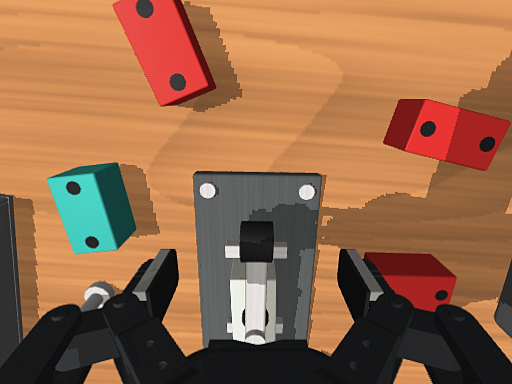

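```bash
python3 - <<'E'
from h import *
import pickle
c=pickle.load(open('pics/w2.pkl','rb')); d=np.load('pics/w2.npy')
print(proj('w',[[.4722,.2803,.0635],[.4722,.2803,.0635+.013],[.4722,.2803,.044]],c))
np.set_printoptions(precision=4,suppress=True)
for uv in [(257,225),(257,232),(257,240),(257,250),(257,258)]: print(dep('w',uv,d,c))
for uv in [(172,254),(170,275),(344,254)]:print('pad',dep('w',uv,d,c))
E
```

```text
[[257.04209996 241.03383582]
 [257.00392163 251.77130718]
 [257.09027178 227.48780982]]
[0.46   0.2794 0.0661]
[0.4627 0.2796 0.0702]
[0.4663 0.2799 0.0733]
[0.4725 0.2803 0.074 ]
[0.4782 0.2807 0.0735]
pad [0.4644 0.2374 0.0974]
pad [0.4728 0.2378 0.103 ]
pad [0.4585 0.323  0.0966]
```

The grasp point projects to (257,241), on the grip. Its top measures z=0.074 at x=0.472, which fits a centre about 61 mm up. Closing on it now.

```bash
python3 -m pendant '[[[0,0,0,0,0,0,1],[0,0,0,0,0,0,1],[0,0,0,0,0,0,1],[0,0,0,0,0,0,1],[0,0,0,0,0,0,1],[0,0,0,0,0,0,1],[0,0,0,0,0,0,1],[0,0,0,0,0,0,1]]]'
python3 -c "
import numpy as np
p=0
for i in range(1,21):
    t=1.4*i/20; q=np.array([175*(1-np.cos(t)),175*np.sin(t)]); print(i,round(t,2),np.round(q-p,1)); p=q
"
```

```text
time_s: 3.2
eef_pos: [0.4714, 0.2794, 0.068]
eef_rot: [-0.0, 0.68, 0.733, -0.0]
wrist_force: [-0.3, 0.1, 0.3]
opening: 0.002
1 0.07 [ 0.4 12.2]
2 0.14 [ 1.3 12.2]
3 0.21 [ 2.1 12.1]
4 0.28 [ 3.  11.9]
5 0.35 [ 3.8 11.6]
6 0.42 [ 4.6 11.4]
7 0.49 [ 5.4 11. ]
8 0.56 [ 6.1 10.6]
9 0.63 [ 6.9 10.1]
10 0.7 [7.6 9.6]
11 0.77 [8.2 9.1]
12 0.84 [8.8 8.5]
13 0.91 [9.4 7.9]
14 0.98 [9.9 7.2]
15 1.05 [10.4  6.5]
16 1.12 [10.8  5.7]
17 1.19 [11.2  4.9]
18 1.26 [11.5  4.2]
19 1.33 [11.8  3.3]
20 1.4 [12.   2.5]
```

The opening reads 0.002, so the fingers shut on nothing. I'll look before doing anything else.

```bash
python3 - <<'E'
from h import *
import pickle
c=ctrl.calibration('wrist'); im,d=ctrl.camera('wrist'); cv2.imwrite('pics/w3.png',im[:,:,::-1]); np.save('pics/w3.npy',d); pickle.dump(c,open('pics/w3.pkl','wb'))
im,d=ctrl.camera('side'); cv2.imwrite('pics/s3.png',cv2.resize(im[90:220,140:300,::-1],None,fx=4,fy=4,interpolation=cv2.INTER_CUBIC))
np.set_printoptions(precision=4,suppress=True)
E
```

```text
(no output)
```

View pics/w3.png

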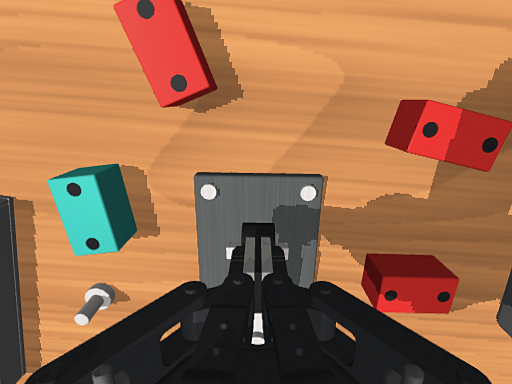

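View pics/s3.png

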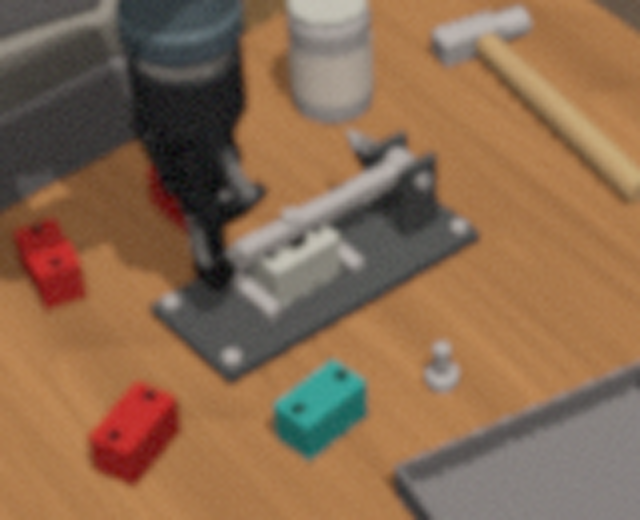

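```bash
python3 - <<'E'
import cv2
a=cv2.imread('pics/w3.png'); cv2.imwrite('pics/w3c.png',cv2.resize(a[205:365,200:320],None,fx=3.7,fy=3.7,interpolation=cv2.INTER_CUBIC))
from bench import ctrl
print(ctrl.get_obs()['opening'],ctrl.get_obs()['wrist_force'])
E
```

```text
0.0028239572134226933 [ 0.03627064 -0.12067912 -0.04650254]
```

View pics/w3c.png

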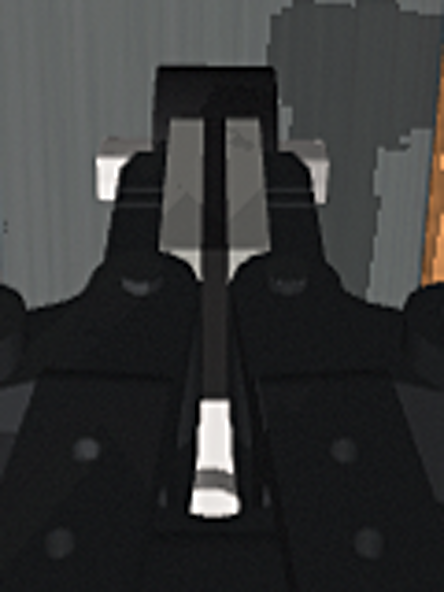

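```bash
python3 - <<'E'
from h import *
import pickle
np.set_printoptions(precision=4,suppress=True)
c=pickle.load(open('pics/w3.pkl','rb')); d=np.load('pics/w3.npy')
for x,y in [(215,90),(185,122),(185,140),(185,180),(185,220),(185,245),(245,122),(245,240),(213,150),(213,300),(213,450),(130,180),(140,285)]:
    uv=(200+x/3.7,205+y/3.7); print((x,y),dep('w',uv,d,c))
print(ctrl.tips_ahead, ctrl.get_obs()['eef_pos'])
c=ctrl.calibration('wrist');print(c['camera_from_world'])
E
```

```text
(215, 90) [0.4618 0.2793 0.0661]
(185, 122) [0.4593 0.2747 0.0827]
(185, 140) [0.4599 0.2748 0.0871]
(185, 180) [0.4592 0.2751 0.0992]
(185, 220) [0.4602 0.2753 0.107 ]
(185, 245) [0.4603 0.2755 0.1122]
(245, 122) [0.4592 0.2835 0.0816]
(245, 240) [0.4595 0.2826 0.1115]
(213, 150) [0.4594 0.2788 0.0903]
(213, 300) [0.4672 0.2793 0.113 ]
(213, 450) [0.5325 0.2841 0.0687]
(130, 180) [0.4642 0.2675 0.0916]
(140, 285) [0.4578 0.2708 0.1239]
0.025 [0.4714 0.2794 0.068 ]
[[-0.0732  0.9973 -0.0004 -0.2444]
 [ 0.9449  0.0695  0.3198 -0.456 ]
 [ 0.319   0.0231 -0.9475  0.0771]
 [ 0.      0.      0.      1.    ]]
```

```bash
python3 - <<'E'
from h import *
im,d=ctrl.camera('scene'); cs=[]
s,d2=ctrl.camera('side')
for n,i,(x,y) in (('scene',im,(310,120)),('side',s,(160,100))):
    i=i[:,:,::-1].copy(); k=cv2.resize(i[y:y+80,x:x+70],None,fx=5,fy=5,interpolation=cv2.INTER_CUBIC)
    for z,col in ((.043,(0,0,255)),(.081,(0,255,0)),(.12,(255,0,0))):
        p=(proj(n,[.4714,.2794,z])[0]-[x,y])*5; cv2.circle(k,tuple(int(v) for v in p),3,col,-1); print(n,z,p)
    cs.append(k)
cv2.imwrite('pics/chk.png',np.hstack(cs))
E
```

```text
scene 0.043 [146.37616815 303.513782  ]
scene 0.081 [152.33618583 245.0993372 ]
scene 0.12 [158.66183576 183.0318543 ]
side 0.043 [164.49437988 308.06753331]
side 0.081 [158.11839818 258.16329462]
side 0.12 [151.31753425 204.65526115]
```

View pics/chk.png

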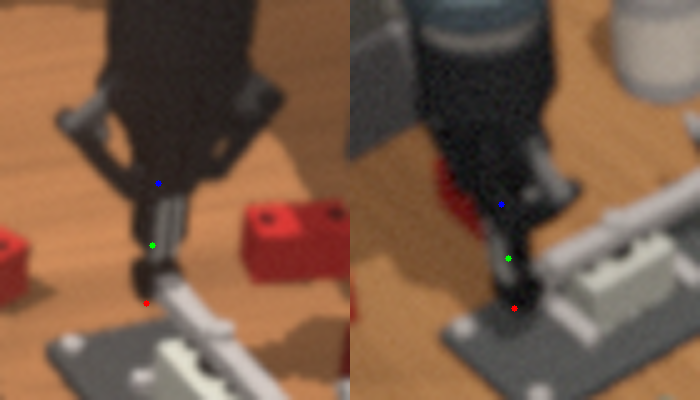

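Both fixed cameras agree with the wrist depth: the shut fingertips are at z≈0.08, just above the grip. That is about 38 mm higher than the reported TCP plus tips_ahead implies. I'll go by the measured offset (tips ≈ TCP z + 13 mm), so I'll open, lower 38 mm and check the force.

```bash
python3 -m pendant '[[[0,0,0,0,0,0,-0.5],[0,0,0,0,0,0,-0.5],[0,0,0,0,0,0,-0.5],[0,0,0,0,0,0,-0.5],[0,0,0,0,0,0,-0.5],[0,0,0.01,0,0,0,-0.5],[0,0,0.01,0,0,0,-0.5],[0,0,0,0,0,0,-0.5]]]'; python3 - <<'E'
from h import *
import pickle
c=ctrl.calibration('wrist'); im,d=ctrl.camera('wrist'); cv2.imwrite('pics/w4.png',im[:,:,::-1]); np.save('pics/w4.npy',d); pickle.dump(c,open('pics/w4.pkl','wb'))
print(ctrl.get_obs()['eef_pos'])
E
```

```text
time_s: 4.2
eef_pos: [0.4697, 0.2788, 0.0458]
eef_rot: [-0.001, 0.68, 0.733, -0.002]
wrist_force: [0.2, -0.1, 0.1]
opening: 0.754
[0.47020243 0.27896958 0.04658289]
```

View pics/w4.png

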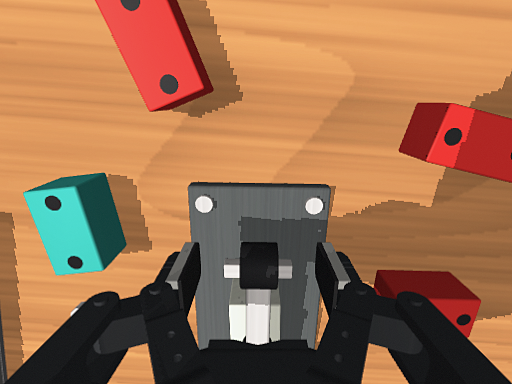

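The pads straddle the grip at (258,265), with the pads at columns 185 and 330, evenly spaced. Lowering another 18 mm and closing.

```bash
python3 -m pendant '[[[0,0,0.008,0,0,0,-0.5],[0,0.001,0.008,0,0,0,-0.5],[0,0,0,0,0,0,1],[0,0,0,0,0,0,1],[0,0,0,0,0,0,1],[0,0,0,0,0,0,1],[0,0,0,0,0,0,1],[0,0,0,0,0,0,1]]]'; python3 - <<'E'
from h import *
import pickle
c=ctrl.calibration('wrist'); im,d=ctrl.camera('wrist'); cv2.imwrite('pics/w5.png',im[:,:,::-1]); np.save('pics/w5.npy',d); pickle.dump(c,open('pics/w5.pkl','wb'))
print(ctrl.get_obs()['eef_pos'])
E
```

```text
time_s: 5.05
eef_pos: [0.4726, 0.2796, 0.0324]
eef_rot: [0.0, 0.681, 0.733, 0.0]
wrist_force: [-0.9, -0.5, 0.8]
opening: 0.224
[0.47255827 0.27954023 0.03239565]
```

View pics/w5.png

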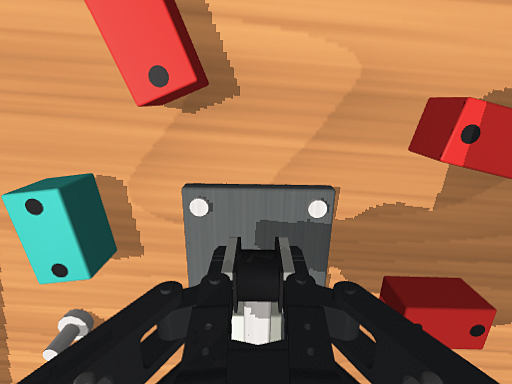

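The opening is 0.224, about 19 mm, so the grip is held. Lifting along the arc of 175 mm radius to 0.7 rad.

```bash
python3 -m pendant '[[[0,0.0004,-0.0122,0,0,0,1],[0,0.0013,-0.0122,0,0,0,1],[0,0.0021,-0.0121,0,0,0,1],[0,0.003,-0.0119,0,0,0,1],[0,0.0038,-0.0116,0,0,0,1],[0,0.0046,-0.0114,0,0,0,1],[0,0.0054,-0.011,0,0,0,1],[0,0.0061,-0.0106,0,0,0,1],[0,0.0069,-0.0101,0,0,0,1],[0,0.0076,-0.0096,0,0,0,1]]]'
```

```text
time_s: 6.1
eef_pos: [0.5132, 0.2819, 0.1455]
eef_rot: [-0.0, 0.68, 0.733, -0.001]
wrist_force: [-3.9, -4.0, -3.4]
opening: 0.223
```

```bash
python3 -m pendant '[[[0,0.0082,-0.0091,0,0,0,1],[0,0.0088,-0.0085,0,0,0,1],[0,0.0094,-0.0079,0,0,0,1],[0,0.0099,-0.0072,0,0,0,1],[0,0.0104,-0.0065,0,0,0,1],[0,0.0108,-0.0057,0,0,0,1],[0,0.0112,-0.0049,0,0,0,1],[0,0.0115,-0.0042,0,0,0,1],[0,0.0118,-0.0033,0,0,0,1],[0,0.012,-0.0025,0,0,0,1]]]'; python3 - <<'E'
from h import *
s,d2=ctrl.camera('side'); cv2.imwrite('pics/s6.png',cv2.resize(s[40:230,120:320,::-1],None,fx=3,fy=3,interpolation=cv2.INTER_CUBIC))
E
```

```text
time_s: 7.1
eef_pos: [0.6188, 0.2882, 0.206]
eef_rot: [0.002, 0.681, 0.733, -0.001]
wrist_force: [-0.1, -7.2, -1.7]
opening: 0.223
```

View pics/s6.png

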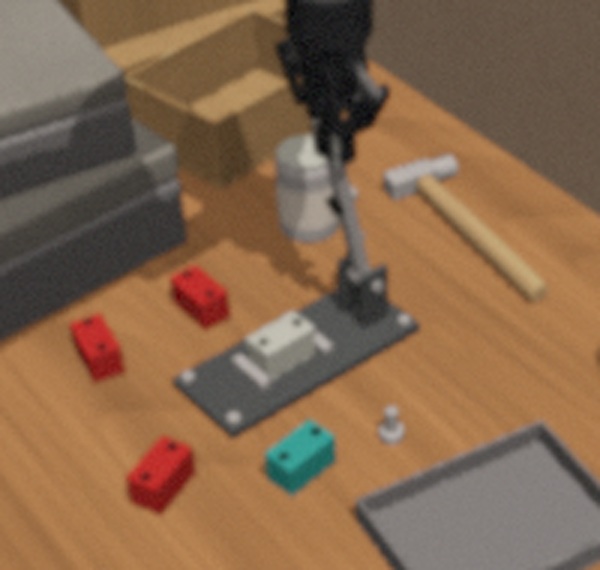

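The arm is nearly upright at about 1.4 rad and the block is still seated. Opening lets the spring take it the rest of the way, then I'll back off towards the robot.

```bash
python3 -m pendant '[[[0,0,0,0,0,0,-0.6],[0,0,0,0,0,0,-1],[0,0,0,0,0,0,-1],[0,0,0,0,0,0,-1],[0,0,0,0,0,0,-1],[0,-0.02,0,0,0,0,-1],[0,-0.03,0,0,0,0,-1],[0,-0.04,0,0,0,0,-1],[0,-0.04,0,0,0,0,-1],[0,0,0,0,0,0,-1]]]'; python3 - <<'E'
from h import *
import pickle
s,d2=ctrl.camera('side'); cv2.imwrite('pics/s7.png',cv2.resize(s[40:230,120:320,::-1],None,fx=3,fy=3,interpolation=cv2.INTER_CUBIC))
c=ctrl.calibration('wrist'); im,d=ctrl.camera('wrist'); cv2.imwrite('pics/w7.png',im[:,:,::-1]); np.save('pics/w7.npy',d); pickle.dump(c,open('pics/w7.pkl','wb'))
print(ctrl.get_obs()['eef_pos'],ctrl.get_obs()['eef_rot'])
E
```

```text
time_s: 8.15
eef_pos: [0.4822, 0.2806, 0.2036]
eef_rot: [-0.001, 0.68, 0.734, -0.002]
wrist_force: [0.6, -0.3, -0.7]
opening: 1.0
[0.48725875 0.28093714 0.20523079] [4.10606196e-04 6.80011873e-01 7.33200737e-01 6.02657071e-04]
```

View pics/s7.png

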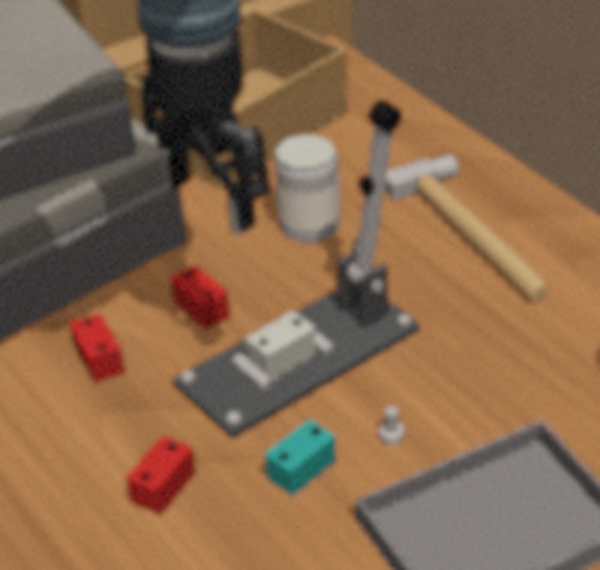

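View pics/w7.png

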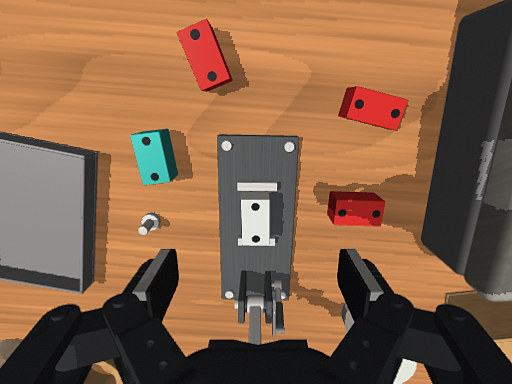

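The clamp is open past upright, and the block with its two holes is at wrist pixels (256,218). Measuring the block and the tray.

```bash
python3 - <<'E'
from h import *
import pickle
np.set_printoptions(precision=4,suppress=True)
c=pickle.load(open('pics/w7.pkl','rb')); im=cv2.imread('pics/w7.png'); d=np.load('pics/w7.npy')
cv2.imwrite('pics/w7c.png',cv2.resize(im[170:260,225:295],None,fx=6,fy=6,interpolation=cv2.INTER_NEAREST))
R=im[190:250,235:278].astype(int)
# points whose depth gives z ~ .048
o=[]
for v in range(185,250):
    for u in range(230,285):
        p=dep('w',(u,v),d,c)
        if .043<p[2]<.053: o.append(p)
o=np.array(o); r=cv2.minAreaRect(o[:,:2].astype(np.float32)*1000); print(len(o),o.mean(0),r)
for uv in [(255,206),(255,239)]: print('hole',plane('w',uv,.048,c))
w=pickle.load(open('pics/w1.pkl','rb'))
t=lambda x,y:(200+x/4,190+y/4); q=lambda x,y:(235+(x-400)/4,175+y/4)
print('tray scene',[plane('scene',t(*p),.03)[:2] for p in [(58,60),(278,40),(330,238),(78,260)]])
print('tray side',[plane('side',q(*p),.03)[:2] for p in [(416,130),(660,24),(788,160),(530,300)]])
E
```

```text
1324 [0.5399 0.2824 0.0479] ((541.4544067382812, 282.21038818359375), (59.54519271850586, 33.63356399536133), 5.098107814788818)
hole [0.5204 0.2807 0.048 ]
hole [0.5635 0.2838 0.048 ]
tray scene [array([ 0.4666, -0.0686]), array([0.486 , 0.0753]), array([0.6794, 0.0494]), array([ 0.6569, -0.0939])]
tray side [array([0.4783, 0.0675]), array([0.6714, 0.0426]), array([ 0.6541, -0.1013]), array([ 0.4512, -0.0848])]
```

View pics/w7c.png

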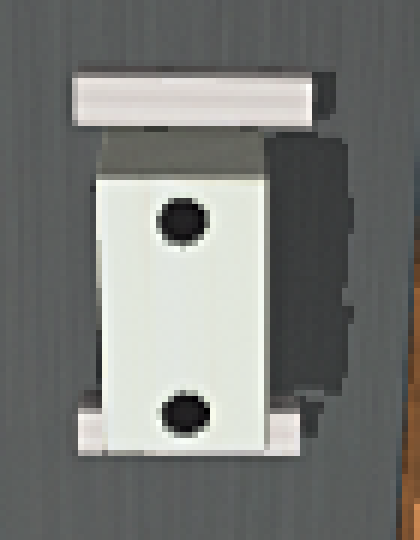

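```bash
python3 -m pendant '[[[-0.001,0.018,0,0,0,0,-0.3],[-0.001,0.018,0.02,0,0,0,-0.3],[-0.001,0.018,0.035,0,0,0,-0.3],[0,0,0.035,0,0,0,-0.3],[0,0,0.035,0,0,0,-0.3],[0,0,0.025,0,0,0,-0.3],[0,0,0.015,0,0,0,-0.3],[0,0,0,0,0,0,-0.3],[0,0,0,0,0,0,-0.3]]]'; python3 - <<'E'
from h import *
import pickle
c=ctrl.calibration('wrist'); im,d=ctrl.camera('wrist'); cv2.imwrite('pics/w8.png',im[:,:,::-1]); np.save('pics/w8.npy',d); pickle.dump(c,open('pics/w8.pkl','wb'))
print(ctrl.get_obs()['eef_pos'])
E
```

```text
time_s: 9.15
eef_pos: [0.5429, 0.2818, 0.0404]
eef_rot: [0.0, 0.68, 0.733, 0.001]
wrist_force: [1.3, -0.4, 1.1]
opening: 0.651
[0.54330815 0.28203324 0.0412112 ]
```

View pics/w8.png

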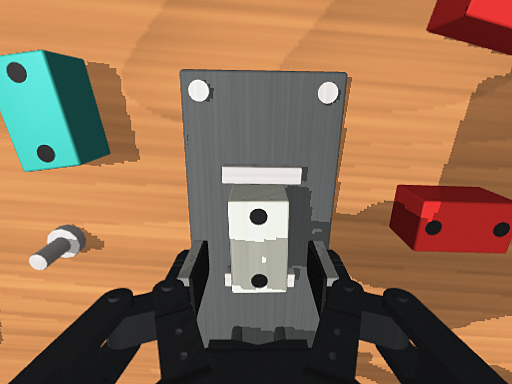

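```bash
python3 - <<'E'
from h import *
import pickle
np.set_printoptions(precision=4,suppress=True)
c=pickle.load(open('pics/w8.pkl','rb')); d=np.load('pics/w8.npy')
for uv in [(203,243),(201,252),(314,243),(317,255),(258,240)]: print(uv,dep('w',uv,d,c))
E
```

```text
(203, 243) [0.5336 0.2525 0.0589]
(201, 252) [0.5335 0.2532 0.0684]
(314, 243) [0.5289 0.3108 0.0598]
(317, 255) [0.5291 0.31   0.0715]
(258, 240) [0.536  0.2818 0.047 ]
```

The tips measure z=0.059 and the pads are centred on the block. Lowering 33 mm leaves the tips about 10 mm clear of the plate.

```bash
python3 -m pendant '[[[0,0,0.015,0,0,0,-0.3],[0,0,0.012,0,0,0,-0.3],[0,0,0.006,0,0,0,-0.3],[0,0,0,0,0,0,1],[0,0,0,0,0,0,1],[0,0,0,0,0,0,1],[0,0,0,0,0,0,1],[0,0,0,0,0,0,1],[0,0,0,0,0,0,1]]]'
```

```text
time_s: 10.1
eef_pos: [0.5417, 0.2816, 0.0067]
eef_rot: [0.0, 0.68, 0.733, 0.0]
wrist_force: [0.0, 0.2, -1.2]
opening: 0.388
```

```bash
python3 -m pendant '[[[0,0,-0.008,0,0,0,1],[0,0,-0.015,0,0,0,1],[0,0,-0.02,0,0,0,1],[0,0,-0.025,0,0,0,1],[0,0,-0.025,0,0,0,1],[0,0,-0.02,0,0,0,1],[0,0,-0.01,0,0,0,1],[0,0,0,0,0,0,1]]]'; python3 - <<'E'
from h import *
s,d2=ctrl.camera('side'); cv2.imwrite('pics/s9.png',cv2.resize(s[40:230,120:320,::-1],None,fx=3,fy=3,interpolation=cv2.INTER_CUBIC))
E
```

```text
time_s: 10.9
eef_pos: [0.543, 0.2821, 0.1323]
eef_rot: [0.001, 0.68, 0.733, 0.002]
wrist_force: [0.2, -0.3, -0.3]
opening: 0.388
```

View pics/s9.png

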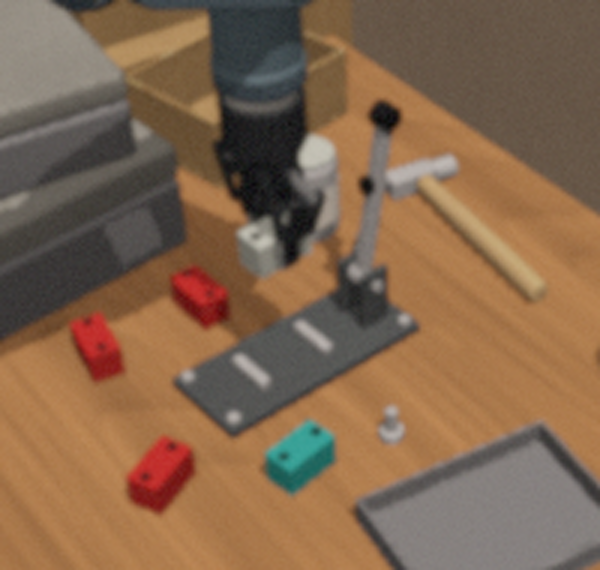

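The block is held and level, the jig is empty and the clamp is still open. Carrying it to the tray centre at about (0.567, -0.012).

```bash
python3 -m pendant '[[[-0.015,0,0,0,0,0,1],[-0.03,0,0,0,0,0,1],[-0.036,0,0,0,0,0,1],[-0.036,0,0,0,0,0,1],[-0.036,0.001,0,0,0,0,1],[-0.036,0.001,0,0,0,0,1],[-0.036,0.001,0,0,0,0,1],[-0.035,0,0,0,0,0,1],[-0.025,0,0,0,0,0,1],[-0.01,0,0,0,0,0,1]]]';python3 -m pendant '[[[0,0,0,0,0,0.06,1],[0,0,0,0,0,0.08,1],[0,0,0,0,0,0.05,1],[0,0,0,0,0,0,1],[0,0,0,0,0,0,1]]]'; python3 - <<'E'
from h import *
import pickle
c=ctrl.calibration('wrist'); im,d=ctrl.camera('wrist'); cv2.imwrite('pics/w10.png',im[:,:,::-1]); np.save('pics/w10.npy',d); pickle.dump(c,open('pics/w10.pkl','wb'))
s,d2=ctrl.camera('side'); cv2.imwrite('pics/s10.png',cv2.resize(s[100:280,200:370,::-1],None,fx=3,fy=3,interpolation=cv2.INTER_CUBIC))
print(ctrl.get_obs()['eef_pos'])
E
```

```text
time_s: 11.95
eef_pos: [0.5654, -0.0154, 0.1282]
eef_rot: [-0.001, 0.682, 0.732, -0.001]
wrist_force: [-0.1, 0.7, -1.2]
opening: 0.389
time_s: 12.45
eef_pos: [0.5658, -0.0121, 0.1289]
eef_rot: [-0.001, 0.746, 0.666, -0.0]
wrist_force: [-0.7, -0.3, -1.3]
opening: 0.389
[ 0.5661321  -0.01213807  0.12921591]
```

View pics/w10.png

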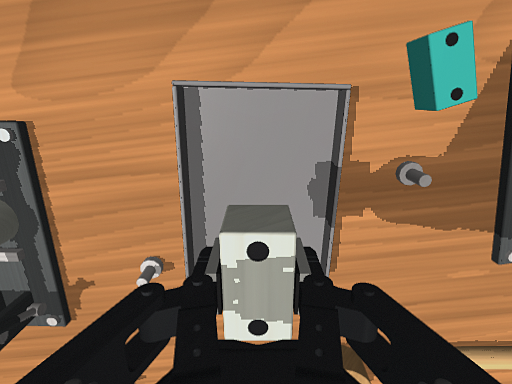

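View pics/s10.png

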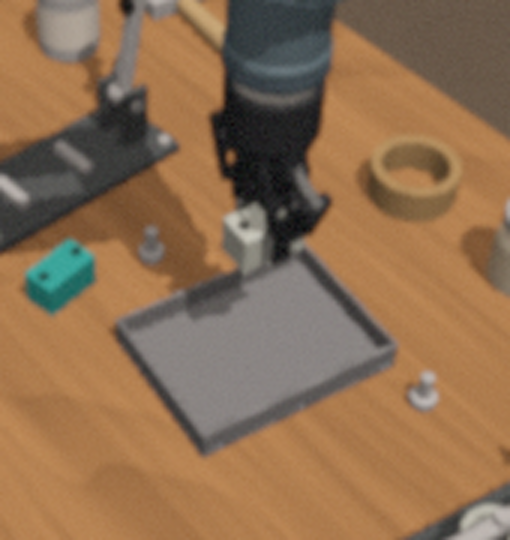

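```bash
python3 - <<'E'
from h import *
import pickle
np.set_printoptions(precision=4,suppress=True)
c=pickle.load(open('pics/w10.pkl','rb')); d=np.load('pics/w10.npy')
a,b=plane('w',(173,82),.03,c),plane('w',(350,86),.03,c); print(a,b)
v=(b-a)[:2]; u=np.array([v[1],-v[0]])/np.linalg.norm(v); print('width',np.linalg.norm(v),'centre',(a+b)[:2]/2+u*.1,'yaw',np.degrees(np.arctan2(u[1],u[0])))
for p in [(250,120),(290,150),(230,180)]: print('floor',dep('w',p,d,c))
for p in [(240,285),(258,300),(225,300),(285,300)]: print('blocktop',dep('w',p,d,c))
E
python3 -m pendant '[[[0,0,0.02,0,0,0,1],[0,0,0.03,0,0,0,1],[0,0,0.03,0,0,0,1],[0,0,0.02,0,0,0,1],[0,0,0.012,0,0,0,1],[0,0,0.008,0,0,0,1],[0,0,0,0,0,0,1],[0,0,0,0,0,0,1]]]'
```

```text
[ 0.4612 -0.0704  0.03  ] [0.4811 0.0752 0.03  ]
width 0.14704263166258966 centre [ 0.5702 -0.0112] yaw -7.792728410286993
floor [ 0.5005 -0.0117  0.0034]
floor [0.5333 0.0239 0.0044]
floor [ 0.557  -0.0393  0.0039]
blocktop [ 0.5619 -0.0196  0.1716]
blocktop [ 0.5716 -0.0124  0.171 ]
blocktop [ 0.57   -0.0278  0.1707]
blocktop [0.5737 0.0002 0.1702]
time_s: 13.35
eef_pos: [0.5672, -0.0125, 0.0104]
eef_rot: [0.001, 0.747, 0.665, 0.0]
wrist_force: [0.5, -0.2, -1.2]
opening: 0.389
```

Tray centre confirmed, and the block underside is about 16 mm up, so 12 mm above the floor. Creeping down.

```bash
python3 -m pendant '[[[0,0,0.004,0,0,0,1],[0,0,0.003,0,0,0,1],[0,0,0.002,0,0,0,1],[0,0,0,0,0,0,1],[0,0,0,0,0,0,1]]]'; python3 -m pendant '[[[0,0,0.001,0,0,0,1],[0,0,0.0005,0,0,0,1],[0,0,0,0,0,0,1]]]'
```

```text
time_s: 13.85
eef_pos: [0.5664, -0.0123, 0.0006]
eef_rot: [-0.0, 0.747, 0.665, -0.0]
wrist_force: [0.6, 0.9, -2.8]
opening: 0.39
time_s: 14.15
eef_pos: [0.5664, -0.0123, -0.001]
eef_rot: [-0.0, 0.747, 0.665, -0.0]
wrist_force: [-0.5, 0.2, -1.3]
opening: 0.386
```

```bash
python3 -m pendant '[[[0,0,0.001,0,0,0,1],[0,0,0,0,0,0,1],[0,0,0,0,0,0,1]]]'
```

```text
time_s: 14.45
eef_pos: [0.5664, -0.0123, -0.0019]
eef_rot: [-0.0, 0.747, 0.665, -0.0]
wrist_force: [0.6, -1.1, -2.3]
opening: 0.389
```

```bash
python3 -m pendant '[[[0,0,0.001,0,0,0,1],[0,0,0,0,0,0,1],[0,0,0,0,0,0,1]]]';python3 - <<'E'
from bench import ctrl
print(ctrl.get_obs()['wrist_force'])
E
python3 -m pendant '[[[0,0,0.001,0,0,0,1],[0,0,0,0,0,0,1],[0,0,0,0,0,0,1]]]'
```

```text
time_s: 14.75
eef_pos: [0.5665, -0.0123, -0.002]
eef_rot: [-0.0, 0.747, 0.665, -0.0]
wrist_force: [-3.9, 0.1, 7.9]
opening: 0.39
[-3.90462633  0.12021742  7.9003074 ]
time_s: 15.05
eef_pos: [0.5665, -0.0124, -0.0021]
eef_rot: [-0.0, 0.747, 0.665, -0.0]
wrist_force: [-6.8, 0.9, 16.4]
opening: 0.391
```

```bash
python3 - <<'E'
from h import *
import pickle
c=ctrl.calibration('wrist'); im,d=ctrl.camera('wrist'); cv2.imwrite('pics/w11.png',im[:,:,::-1])
np.set_printoptions(precision=4,suppress=True)
for p in [(240,285),(258,300),(230,300),(285,300),(258,130)]: print('top',dep('w',p,d,c))
s,d2=ctrl.camera('side'); cv2.imwrite('pics/s11.png',cv2.resize(s[130:270,220:350,::-1],None,fx=4,fy=4,interpolation=cv2.INTER_CUBIC))
E
```

```text
top [ 0.5628 -0.0199  0.0404]
top [ 0.5723 -0.0127  0.04  ]
top [ 0.5704 -0.0256  0.0405]
top [ 0.5737 -0.0001  0.04  ]
top [ 0.4983 -0.0041  0.004 ]
```

View pics/s11.png

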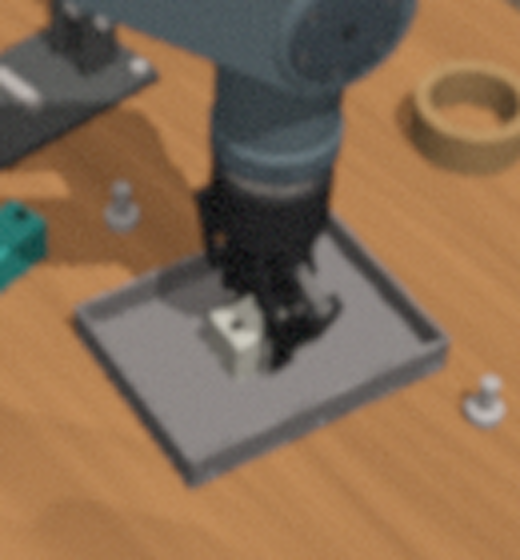

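The block is resting on the floor: its top is at 0.040 (36 mm plus the 4 mm floor) and the contact force is 16 N. I'll ease up 1.5 mm, release with a limited opening, retreat, then look.

```bash
python3 -m pendant '[[[0,0,-0.0015,0,0,0,1],[0,0,0,0,0,0,0.1],[0,0,0,0,0,0,-0.1],[0,0,0,0,0,0,-0.3],[0,0,0,0,0,0,-0.3],[0,0,-0.01,0,0,0,-0.3],[0,0,-0.03,0,0,0,-0.3],[0,0,-0.04,0,0,0,-0.3],[0,0,-0.04,0,0,0,-0.3],[0,0,-0.04,0,0,0,-0.3]]]'; python3 -m pendant '[[[0,0,-0.03,0,0,0,-0.3],[0,0,0,0,0,0,-0.3],[0,0,0,0,0,0,-0.3]]]'; python3 - <<'E'
from h import *
c=ctrl.calibration('wrist'); im,d=ctrl.camera('wrist'); cv2.imwrite('pics/w12.png',im[:,:,::-1])
np.set_printoptions(precision=4,suppress=True)
o=[]
for v in range(100,300,2):
    for u in range(150,350,2):
        if d[v,u]>0:
            p=dep('w',(u,v),d,c)
            if .034<p[2]<.046 and abs(p[0]-.568)<.05 and abs(p[1]+.012)<.05: o.append(p)
o=np.array(o); print(o.mean(0),o[:,2].std(),cv2.minAreaRect((o[:,:2]*1000).astype(np.float32)))
s,_=ctrl.camera('side'); s2,_=ctrl.camera('scene')
f=lambda i,x,y:cv2.resize(i[y:y+190,x:x+190,::-1],None,fx=2.1,fy=2.1)
cv2.imwrite('pics/f12.png',np.hstack([f(s,160,60),f(s2,210,120)]))
E
```

```text
time_s: 16.15
eef_pos: [0.5662, -0.0123, 0.1598]
eef_rot: [0.0, 0.747, 0.665, 0.0]
wrist_force: [0.8, -0.5, -0.7]
opening: 0.65
time_s: 16.45
eef_pos: [0.5669, -0.0124, 0.1888]
eef_rot: [0.001, 0.747, 0.665, 0.001]
wrist_force: [0.4, 0.0, -0.2]
opening: 0.648
[ 0.5662 -0.0122  0.0398] 0.0010194757329838855 ((567.4901733398438, -12.875055313110352), (32.97275924682617, 59.96991729736328), 84.12760162353516)
```

View pics/w12.png

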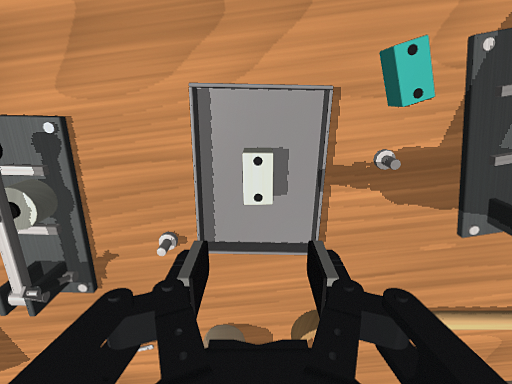

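View pics/f12.png

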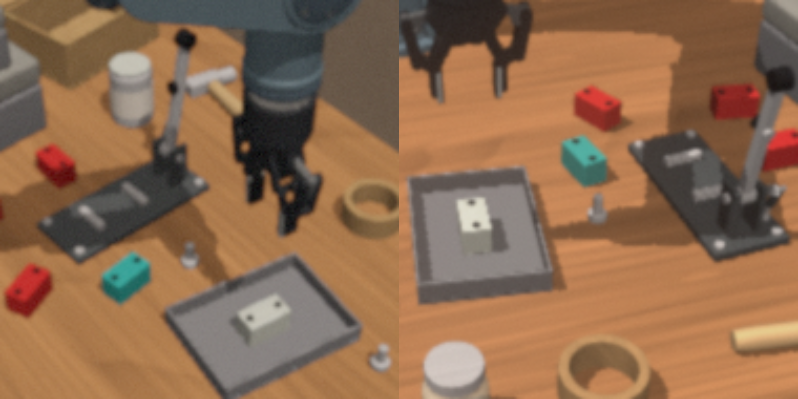

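The block stands flat at the tray centre (wrist pixel (258,179), top level at z=0.040). The clamp stands open past upright in both views, and the gripper is clear of everything. Handing in.

```bash
python3 -c "
from bench import ctrl
print(ctrl.hand_in())"
```

```text
the job is handed in; nothing more can be done
None
```

The block is standing flat in the grey tray and the clamp is open. I pinched the clamp grip, lifted it to about 1.4 rad and let go, and it swung over and stayed open. Then I took the block out, set it down under contact (peak about 16 N seen), released it and moved the gripper clear. I handed in at about 16.6 s.

**Last checks:** The block measured 60 × 33 mm with its top level at z = 0.040, so it rests on the 4 mm tray floor near the centre. The side and scene views showed the clamp past upright, the jig empty and the look-alikes not moved.

**Failed or disagreed:**
- **Missed first grasp:** the fingers closed just above the grip, on nothing. All three cameras put the fingertips about 38 mm higher than the reported TCP and `tips_ahead` imply. I used the measured offset from then on, and the later grasp and placing heights fitted it.
- **Sideways force:** I saw about 7 N sideways at the end of the clamp lift, which was gone after I let go.

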